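# Swing the strainer arm over the teacup and pin it

### The job

Get the tea stand ready for pouring: swing its strainer arm round until it stands against the stop on the side where the empty teacup waits, so that the strainer is over the cup, then lock it there by pushing the loose headed steel pin down through the fork and the arm until its collar sits on the fork. Leave the pin released, and do not shift or knock over the cup and saucer, the sugar bowl, the milk jug or the teapot.

Things in the scene. Friction and masses are not known exactly. Their poses are not given: they have to be found in the camera images.
- stand: Steel tea stand, fixed to the table. Origin at table level on the vertical post axis (post 26 mm thick, cap 34 mm, top at 185 mm; foot plate 120 x 120 mm). Its -x axis points to the middle of the arm's swing, towards the robot. It carries a fork at 45 degrees to either side of that axis. The cup stands under one end of the swing, the sugar bowl under the other.
- fork_left (a point): Centre of the hole on the top face of the upper ear of the fork on the stand's +y side, 165 mm up, 80 mm from the post axis. The fork is two level ears 48 x 48 x 8 mm, undersides at 115 and 157 mm, each with an 18 mm hole, joined by a 7 mm web on the outer side.
- fork_right (a point): The same for the fork on the stand's -y side.
- swing (a joint): Swing angle (rad) of the strainer arm about the post. 0: along the stand's -x axis; positive is counter-clockwise seen from above, towards the stand's -y side. Stops at +0.785 (lug inside fork_right, holes aligned) and -0.785 (lug inside fork_left). It stays where it is left; 1 to 2 N at push_point moves it.
- push_point (a point): Point in the middle of the bare stretch of the arm, 130 mm from the post axis, 140 mm above the table. The bar there is 16 mm wide and 18 mm tall (131 to 149 mm) and is free from 102 to 156 mm from the post axis: room for shut fingers to push it from the side, between lug and strainer.
- lug (a point): Centre of the 18 mm hole in the arm's square lug (44 x 44 x 18 mm), 80 mm from the post axis, on the lug's top face (149 mm up).
- strainer (a point): Centre of the rim of the steel strainer bowl at the arm's end, 200 mm from the post axis: 88 mm across, rim at 148 mm, bottom at 108 mm above the table.
- pin: Loose headed steel pin, 110 mm long, 0.15 kg, upright in its wooden rest at the start. Origin at the centre of its tip, z towards its head. Shank 14 mm thick, 70 mm long, its first 14 mm tapering to a 6 mm tip; collar 34 mm across (z 70 to 76 mm); round grip 20 mm thick (z 76 to 110 mm).
- pin_collar (a point): Centre of the underside of the pin's collar, 70 mm from the tip; when seated it lies on the top face of the upper ear, at the fork point.
- pin_rest: Fixed wooden block 60 x 60 x 80 mm with an 18 mm hole from top to bottom, in which the pin starts, beside the stand. Origin at the centre of its underside.
- cup: Empty white teacup on the saucer: 90 mm across the rim, 60 mm tall, with a side handle. Origin at the centre of its underside; rim about 65 mm above the table.
- saucer: White saucer under the cup, 140 mm across, 14 mm tall, origin at the centre of its underside.
- sugar_bowl: White closed sugar bowl with a knob on its lid, 84 mm across, 78 mm tall, origin at the centre of its underside. It stands under the other end of the arm's swing.
- milk_jug: White milk jug with a side handle, 64 mm across, 85 mm tall, beside the stand across from the pin's rest; origin at the centre of its underside.
- teapot: White teapot with lid knob, spout and handle, 144 mm across the body, about 230 mm from spout to handle, 127 mm tall, behind the stand as seen from the robot; origin at the centre of its underside.
Not all that is in view belongs to the job. What is shaped like the pin but green or orange is not meant. Leave any orange or red look-alike of the cup alone.

How it is judged:
On the way, in this order (a step that is already met when the one before it is completed fails the run):
1. the strainer arm stands over the cup (horizontal distance between strainer and cup below 0.025 m), for 0.2 s.
2. the pin is through fork and lug, collar down on the fork (horizontal distance between strainer and cup below 0.025 m and (horizontal distance between pin_collar and fork_left below 0.005 m or horizontal distance between pin_collar and fork_right below 0.005 m) and horizontal distance between pin_collar and lug below 0.006 m and height (world z) of pin_collar between 0.16 and 0.1685 m and angle between pin's own z axis and vertical below 0.1 rad), for 0.2 s.
At the end, for the whole second after the job is handed in: Strainer centred over the cup (within 25 mm); pin upright (0.1 rad) through the arm's lug (6 mm) and the fork on that side (5 mm), its collar's underside within 3.5 mm of the upper ear's top; pin and arm at rest (all of step 2 and linear speed of pin below 0.02 m/s and velocity of joint swing between -0.05 and 0.05 rad/s); the robot touches nothing.
It fails at once if the cup is shifted more than 20 mm or tipped (distance of cup from where it was at the start of the episode above 0.02 m or angle between cup's own z axis and vertical above 0.25 rad).
It fails at once if the saucer is shifted more than 20 mm or tipped (distance of saucer from where it was at the start of the episode above 0.02 m or angle between saucer's own z axis and vertical above 0.25 rad).
It fails at once if the sugar bowl is shifted more than 20 mm or tipped (distance of sugar_bowl from where it was at the start of the episode above 0.02 m or angle between sugar_bowl's own z axis and vertical above 0.25 rad).
It fails at once if the milk jug is shifted more than 20 mm or tipped (distance of milk_jug from where it was at the start of the episode above 0.02 m or angle between milk_jug's own z axis and vertical above 0.25 rad).
It fails at once if the teapot is shifted more than 20 mm or tipped (distance of teapot from where it was at the start of the episode above 0.02 m or angle between teapot's own z axis and vertical above 0.25 rad).
It also fails if it takes over 58 s, if anything falls off the work surface, if the arm or the gripper's body presses on something with over 40 N, if the wrist force passes 120 N, or if a joint passes its speed limit or range.

### The arm

A 6-joint arm with a two-finger parallel gripper is mounted at the origin on the work surface. World frame = base frame: x ahead of the robot, y to its left, z up, the work surface at z = 0. Lengths are in m, angles in rad, forces in N, time in s.
With the tool pointing down it reaches from about 0.375 to 0.975 m from the base axis. Payload 3.8 kg.
Tool frame: the origin (TCP) lies at the centre of the arm's flange, where the gripper is bolted on; the fingertips stand 173 mm ahead of it and the grasp point (between the pads) lies 155 mm ahead of it (bot.tip_reach is the distance from the TCP to the fingertips, in m); z points along the fingers, y is the line along which they close (so a half turn about z gives the same grasp; the last joint's range is limited). The gripper opens to 85 mm and grips with 20 to 120 N. Pads are 22 mm wide; open, the fingers measure 114 mm over their backs; the gripper's body (76 mm by 85 mm) begins 54 mm behind the grasp point. The pads swing forward as they close: fully open they stand 13 mm farther back than shut.
Start: joints at [-0.037, 0.264, 1.604, -0, 1.274, -0.037], TCP at [0.675, -0, 0.405] pointing down, gripper open.
Joint ranges: [-2.63, 2.63], [-0.94, 2.18], [0.31, 2.57], [-1.31, 4.45], [0, 2.66], [-2.55, 2.55]. Speed limits (rad/s): [2.57, 2.57, 3.14, 3.14, 3.14, 3.14].

### API

Orientations are given as a rotation vector (axis times angle).
In Python, from workcell import bot gives the robot as it stands.
- The arm moves only by the tool drive_tool, never from a script. Its arguments are lists of equal length, an entry for each row: "claw": the finger opening in mm, from 0 to 85.4; "slide": the shift along the world's x, y, z each as a share of 0.5 m, from -1 to 1, a list of three; "yaw": the turn about the world's z as a share of 180 degrees, from -1 to 1. A call has 1 to 8 rows; each row is the pose to reach, as a shift and turn from the pose commanded when the call began, turning the shorter way round; what a row does not reach only later rows make up. A row lasts 1/12 s, in which the tool goes at most 41.7 mm and 7.16 degrees, less where a joint would pass 70% of its speed; a pose out of reach is approached as far as the arm can. A call with a number of a shift or a turn outside -1 to 1 is refused whole. A call with a gripper value outside its range is refused whole. The fingers move at their own pace and stop on an object; "newtons" is the grip in N (left out, the last holds). Time passes only in rows, so rows that repeat a pose let the fingers close. It gives the time, the measured TCP pose, the force, the opening and the grip force at its end, in the units of the state.
- bot.read_state(): the state, without advancing time (a new reading comes with each control period).
- bot.read_camera(name): name is "scene" or "side" or "wrist"; returns a dict with "color" (384x512x3 uint8, red, green, blue), "depth" (384x512 float32, m along the optical axis (not along the pixel's ray), 0 where there is no reading), "mtx" (3x3 intrinsics, pixels), "k1" (the pictures are not rectified: a ray, as slopes to the right and down, at radius r is drawn at 1 + k1 r^2 times it, then the intrinsics apply), "eye" and "rotation" of the camera in the world. Camera axes: x right, y up, looking along -z (the intrinsics and any distortion apply to the point x, -y, -z); pixel columns grow to the right and rows downward; lengths in m; the calibration is good to about 2 mm. A picture is of the moment at which its call begins.
- bot.finish_job(): hands the job in; it is judged then, once.
The state is a dict: "time": time; "q": joint angles; "joint_vel": joint speeds; "joint_torque": joint torques, N m; "tool_pos": TCP position; "tcp_rot": TCP orientation; "wrist_force": force on the tool from outside, world axes, zero at the start; "torque": the same for the moment, N m; "width": opening from 0.0 (shut) to 1.0 (fully open); "grip_force": force on a finger pad.
Only numpy, scipy, OpenCV 4.12 (cv2) and the standard library are available. Lean on these libraries where they do the work, as an engineer would, in place of code of your own. Each camera call takes 0.05 s, during which the arm holds its last target. There are 200 camera calls.

## Working session

There is one attempt and no reset: what is moved stays moved. The work goes in short steps, Python scripts to look and compute and a tool call to move; the robot and the scene stay as the last step left them, time stands still between calls to the robot, and variables do not carry over. Pictures are saved under pics/ and viewed, at most 10 in all, crops included, and the job is handed in when it is done.

Besides the shell and the picture viewer there is one more tool, called after "Call:" as name(argument=value, ...) on one line, values as JSON. drive_tool: Moves the arm, as the interface text tells. Shift numbers are shares of 0.5 m and turn numbers shares of 180 degrees, none past 1 either way. Its arguments: {"type":"object","properties":{"claw":{"type":"array","items":{"type":"number"}},"slide":{"type":"array","items":{"type":"array","items":{"type":"number"}}},"yaw":{"type":"array","items":{"type":"number"}},"newtons":{"type":"number"}},"required":["claw","slide","yaw"]}

```bash
mkdir -p pics; cat > h.py <<'E'
import numpy as np, cv2
from workcell import bot
def shot(n):
    c=bot.read_camera(n); np.savez(f'pics/{n}.npz',**{k:np.array(v) for k,v in c.items()}); return c
def load(n): return dict(np.load(f'pics/{n}.npz'))
def cloud(c):
    h,w=c['depth'].shape; M=c['mtx']; k=float(c['k1'])
    D=np.array([k,0,0,0,0.])
    g=np.stack(np.meshgrid(np.arange(w),np.arange(h)),-1).reshape(-1,1,2).astype(np.float64)
    s=cv2.undistortPoints(g,M,D).reshape(h,w,2); d=c['depth']
    P=np.stack([s[...,0]*d,-s[...,1]*d,-d],-1)
    R=np.array(c['rotation'])
    if R.shape!=(3,3): R=cv2.Rodrigues(R)[0]
    return P@R.T+c['eye']
def proj(c,p):
    R=np.array(c['rotation']); R=R if R.shape==(3,3) else cv2.Rodrigues(R)[0]
    q=(np.atleast_2d(p)-c['eye'])@R; s=np.stack([q[:,0]/-q[:,2],-q[:,1]/-q[:,2]],1)
    s*=1+float(c['k1'])*(s**2).sum(1,keepdims=True)
    return s@c['mtx'][:2,:2].T+c['mtx'][:2,2]
E
python3 - <<'E'
from h import *
a=shot('scene');b=shot('side')
for c in (a,b): print(c['eye'],c['rotation'],c['mtx'],c['k1'])
im=np.vstack([a['color'],b['color']])[:,:,::-1]
cv2.imwrite('pics/a.png',cv2.resize(a['color'][:,:,::-1],(800,600),interpolation=2))
cv2.imwrite('pics/b.png',cv2.resize(b['color'][:,:,::-1],(800,600),interpolation=2))
E
```

```text
[ 1.07808452 -0.09033567  0.72363024] [0.59259888 0.56550547 1.40088118] [[386.6269197    0.         247.54824865]
 [  0.         386.6269197  189.07517525]
 [  0.           0.           1.        ]] 0.03499027376053821
[0.23661246 0.54585215 0.78047654] [ 0.26517019 -0.9887831  -2.48932064] [[444.60479202   0.         248.37055723]
 [  0.         444.60479202 196.46879781]
 [  0.           0.           1.        ]] 0.030130297509401743
```

View pics/a.png

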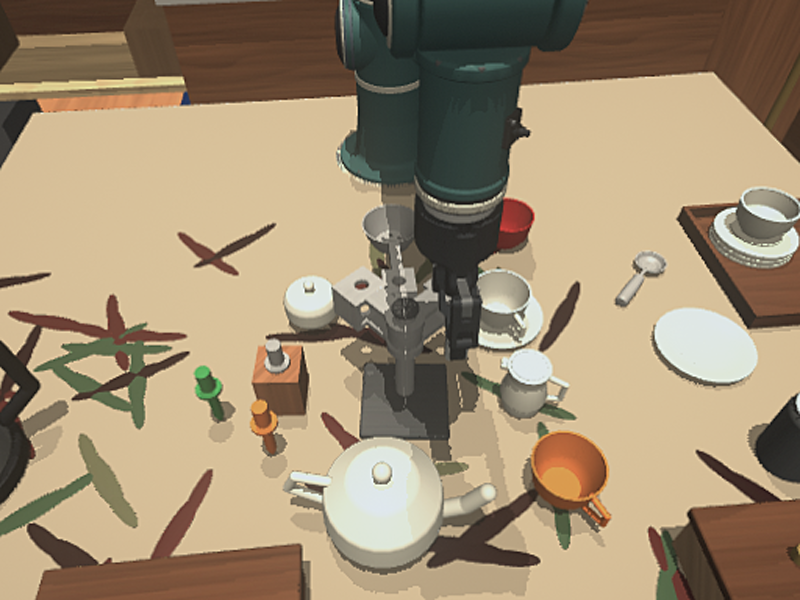

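View pics/b.png

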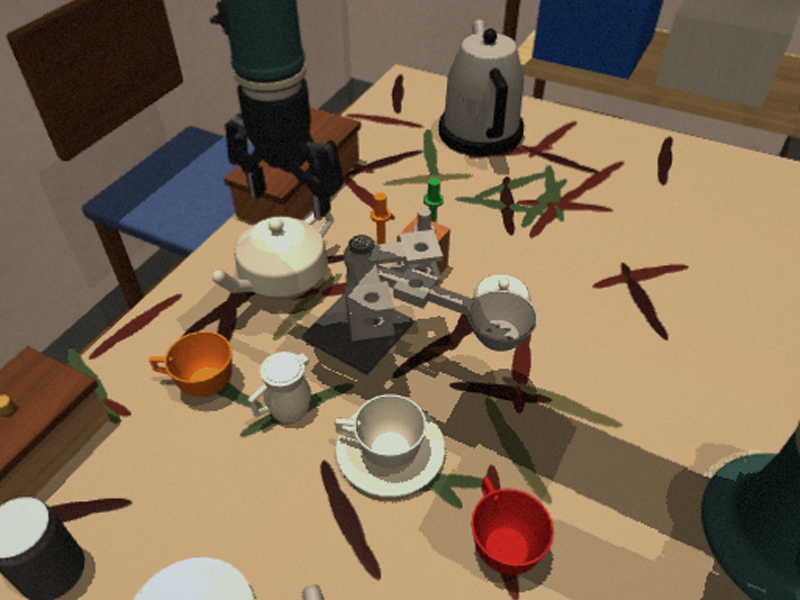

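The pictures show the cup with its white saucer at scene (500,300), which is the +y side, so the target is fork_left. The sugar bowl is at (310,300). Three things are pin-shaped: the steel pin in its wooden rest at (275,355), a green one at (208,390) and an orange one at (262,425). The steel pin in the rest fits the description. Next I measure from the depth clouds.

```bash
python3 - <<'E'
from h import *
for n in('scene','side'):
    c=load(n);P=cloud(c)
    def at(u,v): return P[int(v/1.5625),int(u/1.5625)].round(3)
    X=P.reshape(-1,3);ok=(c['depth'].reshape(-1)>0)
    pts={'scene':dict(cap=(405,305),pinhead=(274,346),rest=(292,365),cupin=(503,300),sugark=(309,285)),'side':dict(cap=(361,242),pinhead=(424,217),cup=(390,440),rest=(438,232),strain=(500,325),lug=(405,290))}[n]
    for k,v in pts.items(): print(n,k,at(*v))
    cap=at(*pts['cap']); 
    def band(ctr,r,z0,z1):
        m=ok&(np.hypot(X[:,0]-ctr[0],X[:,1]-ctr[1])<r)&(X[:,2]>z0)&(X[:,2]<z1)
        q=X[m]; 
        return len(q),(q.mean(0).round(4),((q.max(0)+q.min(0))/2).round(4),np.ptp(q,0).round(3)) if len(q) else None
    print('cap',band(cap,.04,.18,.19)); ph=at(*pts['pinhead']); print('pinhead',band(ph,.03,ph[2]-.004,ph[2]+.005)); 
    print('rest',band(ph,.05,.076,.084))
# ears from both
    m=ok&(np.hypot(X[:,0]-cap[0],X[:,1]-cap[1])<.13)&(X[:,2]>.161)&(X[:,2]<.169)
    q=X[m]; 
    for s in(-1,1):
        e=q[(q[:,1]-cap[1])*s>0.015]; print('ear',s,len(e),e.mean(0).round(4) if len(e) else 0, cv2.minAreaRect(e[:,:2].astype(np.float32)*1000) if len(e) else 0)
    # heightmap picture
    ctr=cap; S=2
    im=np.zeros((480,560,3),np.uint8)
    xx=((X[:,1]-ctr[1]+.14)*2000).astype(int); yy=((X[:,0]-ctr[0]+.24)*-2000+480+0).astype(int)
    mm=ok&(xx>=0)&(xx<560)&(yy>=0)&(yy<480)&(X[:,2]<.2)
    o=np.argsort(X[:,2]); o=o[mm[o]]
    for i in o: cv2.circle(im,(int(xx[i]),int(yy[i])),1,[int(t) for t in c['color'].reshape(-1,3)[i][::-1]],-1)
    cv2.imwrite(f'pics/top_{n}.png',im)
E
```

```text
scene cap [ 0.595 -0.035  0.184]
scene pinhead [ 0.587 -0.202  0.117]
scene rest [ 0.59  -0.185  0.08 ]
scene cupin [0.448 0.137 0.014]
scene sugark [ 0.443 -0.163  0.077]
cap (197, (array([ 0.5997, -0.0354,  0.1837]), array([ 0.5976, -0.0352,  0.1833]), array([0.036, 0.031, 0.006])))
pinhead (75, (array([ 0.5886, -0.2028,  0.1181]), array([ 0.5874, -0.203 ,  0.1173]), array([0.022, 0.018, 0.008])))
rest (507, (array([ 0.593, -0.202,  0.079]), array([ 0.5877, -0.2032,  0.0801]), array([0.063, 0.064, 0.008])))
ear -1 675 [ 0.5509 -0.0791  0.1639] ((559.7293090820312, -68.30400085449219), (109.0474853515625, 56.76982879638672), 41.34608840942383)
ear 1 264 [ 0.5758 -0.0028  0.1643] ((565.1676635742188, 8.051082611083984), (52.768455505371094, 103.45557403564453), 34.128822326660156)
side cap [ 0.597 -0.038  0.185]
side pinhead [ 0.582 -0.195  0.119]
side cup [0.478 0.113 0.01 ]
side rest [ 0.566 -0.212  0.082]
side strain [ 0.4   -0.048  0.112]
side lug [ 0.523 -0.018  0.148]
cap (160, (array([ 0.5946, -0.0327,  0.1849]), array([ 0.5953, -0.0339,  0.1841]), array([0.033, 0.036, 0.007])))
pinhead (47, (array([ 0.5841, -0.2009,  0.1194]), array([ 0.5845, -0.2031,  0.1185]), array([0.021, 0.023, 0.007])))
rest (135, (array([ 0.5827, -0.2117,  0.0801]), array([ 0.5856, -0.2043,  0.0802]), array([0.064, 0.06 , 0.007])))
ear -1 525 [ 0.5412 -0.0806  0.165 ] ((549.3406372070312, -75.44813537597656), (83.94282531738281, 58.54295349121094), 38.45375442504883)
ear 1 747 [0.5581 0.0192 0.1653] ((565.7242431640625, 8.998977661132812), (55.06523132324219, 106.24048614501953), 38.51498031616211)
```

```bash
python3 - <<'E'
from h import *
c=load('side'); x0,y0=190,135
cr=c['color'][y0:y0+150,x0:x0+200,::-1]; cv2.imwrite('pics/c.png',cv2.resize(cr,(800,600),interpolation=cv2.INTER_CUBIC))
P=cloud(c);X=P.reshape(-1,3)
# white cup rim: z .06-.07 
for n in('scene','side'):
    X=cloud(load(n)).reshape(-1,3)
    m=(np.hypot(X[:,0]-.455,X[:,1]-.115)<.09)
    r=X[m&(X[:,2]>.059)&(X[:,2]<.07)]; s=X[m&(X[:,2]>.01)&(X[:,2]<.018)]
    print(n,len(r),cv2.minEnclosingCircle(r[:,:2].astype(np.float32)*1000),cv2.minEnclosingCircle(s[:,:2].astype(np.float32)*1000))
    m=(np.hypot(X[:,0]-.41,X[:,1]+.06)<.09)&(X[:,2]>.14)&(X[:,2]<.155); r=X[m&(X[:,0]<.44)]; print('str',len(r),cv2.minEnclosingCircle(r[:,:2].astype(np.float32)*1000))
E
```

```text
scene 172 ((473.4463195800781, 124.47985076904297), 45.76704025268555) ((488.52947998046875, 134.93386840820312), 65.00813293457031)
str 199 ((396.70684814453125, -34.28231430053711), 45.123409271240234)
side 345 ((481.17803955078125, 127.57976531982422), 54.725364685058594) ((470.91485595703125, 123.70543670654297), 69.73802947998047)
str 401 ((395.978271484375, -34.13237380981445), 44.4718132019043)
```

View pics/c.png

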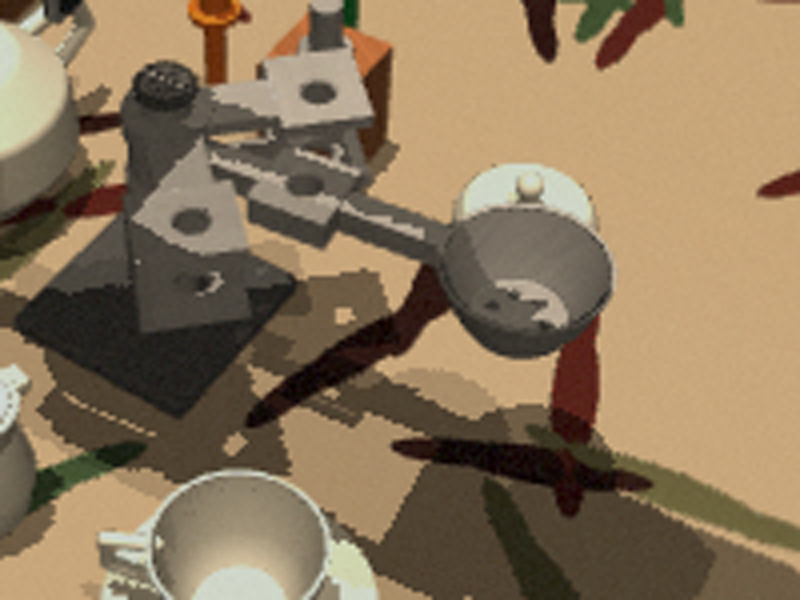

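The enlarged crop shows the steel pin upright in the wooden rest at (325,35), with the orange and green ones free-standing behind it. The upper-ear holes are at (193,221) for left and (318,93) for right. The lug hole is at (305,185), and the cup is at (240,540) on the left fork's side.

```bash
python3 - <<'E'
from h import *
c=load('side');R=cv2.Rodrigues(c['rotation'])[0]
def ray(u,v,z):
    s=cv2.undistortPoints(np.array([[[u,v]]],float),c['mtx'],np.array([float(c['k1']),0,0,0,0.]))[0,0]
    d=R@[s[0],-s[1],-1]; return c['eye']+d*(z-c['eye'][2])/d[2]
Q={}
for k,u,v,z in[('L',193,221,.165),('R',318,93,.165),('lug',305,185,.149),('cap',166,85,.185)]:
    Q[k]=ray(190+u/4-.4,135+v/4-.4,z); print(k,Q[k].round(4))
for k in 'L','R','lug':
    d=Q[k]-[.596,-.0345,0]; print(k,np.hypot(*d[:2]),np.degrees(np.arctan2(d[1],-d[0])))
o=np.array([.596,-.0345])
print('L-R',np.hypot(*(Q['L']-Q['R'])[:2]),'should be .1131', (Q['L']+Q['R'])/2)
E
```

```text
L [0.5457 0.0279 0.165 ]
R [ 0.5331 -0.0833  0.165 ]
lug [ 0.5157 -0.0339  0.149 ]
cap [ 0.5945 -0.0331  0.185 ]
L 0.08019631728428422 51.116867478772846
R 0.07960226788367844 -37.80122075880954
lug 0.08031848560756787 0.43050835073924193
L-R 0.11192361124713769 should be .1131 [ 0.53938048 -0.02768154  0.165     ]
```

Geometry agrees: the post is at (.596,-.0345), the ear holes are 112 mm apart (113 expected) and the final strainer position (.472,.122) falls on the cup. I move the shut fingers to the -y side of the bar.

Call:
drive_tool(claw=[0, 0, 0, 0, 0, 0, 0, 0], slide=[[-0.426, -0.156, 0], [-0.426, -0.156, 0], [-0.426, -0.156, 0], [-0.426, -0.156, 0], [-0.426, -0.156, 0], [-0.426, -0.156, 0], [-0.426, -0.156, 0], [-0.426, -0.156, 0]], yaw=[0, 0, 0, 0, 0, 0, 0, 0])

```text
time: 0.77
tool_pos: [0.4611, -0.0783, 0.4047]
tcp_rot: [2.223, 2.219, 0.001]
wrist_force: [0.4, 0.6, 0.7]
width: 0.0
grip_force: 0.0
```

Call:
drive_tool(claw=[0, 0, 0, 0, 0], slide=[[0, 0, -0.07], [0, 0, -0.14], [0, 0, -0.194], [0, 0, -0.194], [0, 0, -0.194]], yaw=[0, 0, 0, 0, 0])

```text
time: 1.18
tool_pos: [0.4621, -0.0775, 0.3062]
tcp_rot: [-2.218, -2.22, 0.003]
wrist_force: [0.2, -0.5, 0.5]
width: 0.002
grip_force: 0.0
```

```bash
python3 - <<'E'
from h import *
c=shot('side'); cv2.imwrite('pics/d.png',cv2.resize(c['color'][120:345,130:430,::-1],(800,600),interpolation=cv2.INTER_CUBIC))
print(bot.read_state())
p=np.array([.596,-.0345])
for t in np.radians([.4,7,14,21,28,35,42,49,51.6]):
    f=p+.133*np.array([-np.cos(t),np.sin(t)])-.0225*np.array([np.sin(t),np.cos(t)])
    print(np.degrees(t).round(1),f.round(4),((f-[.462,-.078])*2).round(3),(-np.degrees(t)/180).round(3))
E
```

```text
{'time': 1.2333, 'q': array([-2.19554017e-01, -4.42340084e-02,  2.13164141e+00,  1.14463445e-04,
        1.05442398e+00, -2.20237651e-01]), 'joint_vel': array([-0.00350335, -0.02984991, -0.0338458 , -0.00115291, -0.0044538 ,
       -0.00147626]), 'joint_torque': array([ 7.21535922e-03, -2.94622511e+01, -3.15721357e+01,  1.33039543e-03,
        1.10050330e-01,  2.13806306e-03]), 'tool_pos': array([ 0.46310616, -0.07781248,  0.30811515]), 'tcp_rot': array([-2.22056464e+00, -2.22195761e+00,  6.89242544e-05]), 'wrist_force': array([ 1.56463446, -0.66128241,  0.62284624]), 'torque': array([0.03065482, 0.0084516 , 0.01730856]), 'grip_force': 0.0, 'width': 0.0018231696325455625}
0.4 [ 0.4628 -0.0561] [0.002 0.044] -0.002
7.0 [ 0.4612 -0.0406] [-0.002  0.075] -0.039
14.0 [ 0.4615 -0.0242] [-0.001  0.108] -0.078
21.0 [ 0.4638 -0.0078] [0.004 0.14 ] -0.117
28.0 [0.468  0.0081] [0.012 0.172] -0.156
35.0 [0.4741 0.0234] [0.024 0.203] -0.194
42.0 [0.4821 0.0378] [0.04  0.232] -0.233
49.0 [0.4918 0.0511] [0.06  0.258] -0.272
51.6 [0.4958 0.0558] [0.068 0.268] -0.287
```

View pics/d.png

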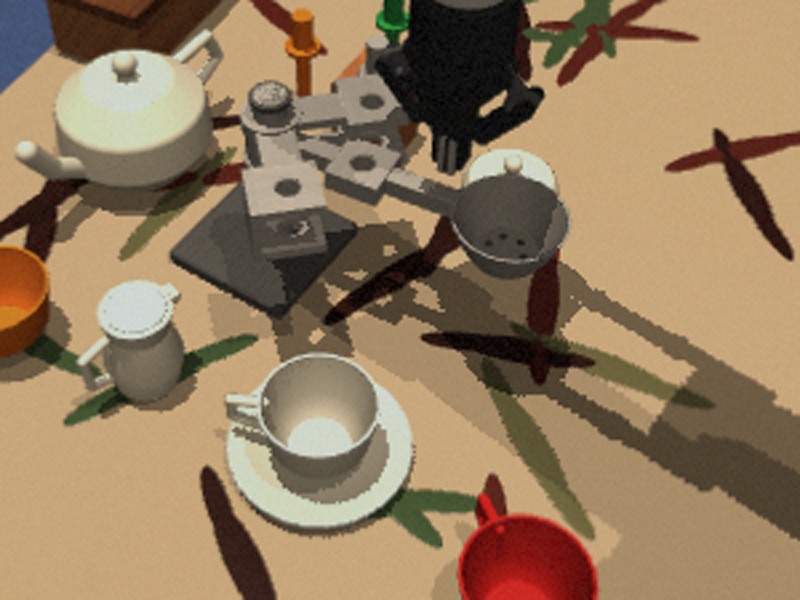

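The shut fingers stand behind the bar at (448,150), clear of the lug and the strainer. Now I sweep.

Call:
drive_tool(claw=[0, 0, 0, 0, 0, 0, 0, 0], slide=[[0.002, 0.022, 0], [0.002, 0.044, 0], [0, 0.06, 0], [-0.002, 0.075, 0], [-0.002, 0.092, 0], [-0.001, 0.108, 0], [0.001, 0.124, 0], [0.004, 0.14, 0]], yaw=[0, -0.002, -0.02, -0.039, -0.058, -0.078, -0.098, -0.117])

```text
time: 1.9
tool_pos: [0.4654, -0.0072, 0.3106]
tcp_rot: [2.589, 1.772, 0.006]
wrist_force: [0.0, -1.2, 0.6]
width: -0.002
grip_force: 0.7
```

Call:
drive_tool(claw=[0, 0, 0, 0, 0, 0, 0, 0], slide=[[0.004, 0.016, 0], [0.008, 0.032, 0], [0.014, 0.048, 0], [0.02, 0.063, 0], [0.028, 0.078, 0], [0.036, 0.092, 0], [0.046, 0.106, 0], [0.056, 0.118, 0]], yaw=[-0.02, -0.039, -0.058, -0.077, -0.097, -0.116, -0.136, -0.155])

```text
time: 2.57
tool_pos: [0.4933, 0.0521, 0.3105]
tcp_rot: [2.942, 1.097, 0.006]
wrist_force: [-0.1, -0.8, 0.6]
width: -0.0
grip_force: 0.7
```

Call:
drive_tool(claw=[0, 0, 0, 0, 0, 0], slide=[[0.004, 0.004, 0], [0.008, 0.007, 0], [0.01, 0.01, 0], [0.012, 0.011, 0], [0.012, 0.011, 0], [0.012, 0.011, 0]], yaw=[-0.007, -0.015, -0.015, -0.015, -0.015, -0.015])

```text
time: 3.07
tool_pos: [0.4982, 0.0566, 0.3096]
tcp_rot: [2.966, 1.033, 0.0]
wrist_force: [-3.7, -3.0, 3.4]
width: -0.003
grip_force: 2.6
```

```bash
python3 - <<'E'
from h import *
c=shot('side'); cv2.imwrite('pics/e.png',cv2.resize(c['color'][120:345,130:430,::-1],(800,600),interpolation=cv2.INTER_CUBIC))
s=bot.read_state();print(s['wrist_force'],s['tool_pos'],s['tcp_rot'])
E
```

```text
[-3.8886493  -2.85808827  2.93335936] [0.49815205 0.05662346 0.30963832] [2.96554582e+00 1.03300008e+00 5.72616880e-04]
```

View pics/e.png

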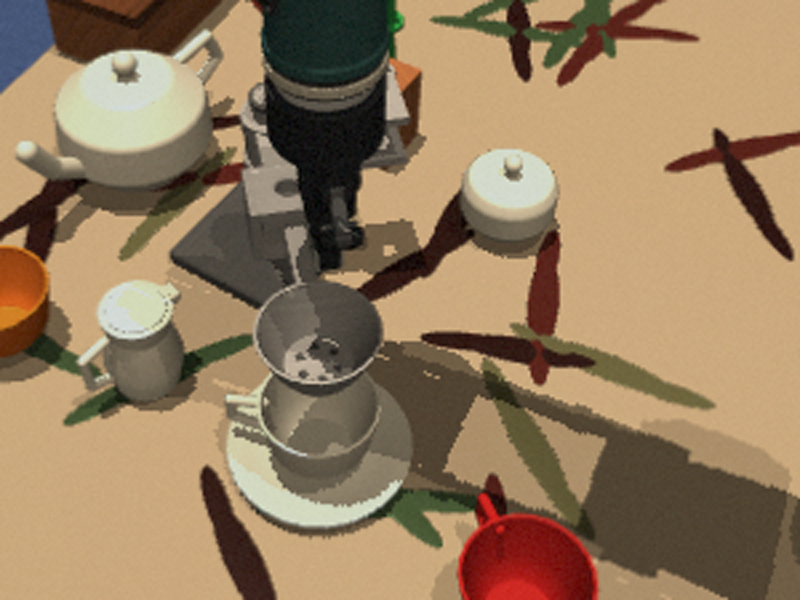

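The strainer is over the cup and the contact force has risen to 5 N. One small extra push confirms the stop, then I back off and lift.

Call:
drive_tool(claw=[0, 0, 0, 0], slide=[[0.003, 0.0025, 0], [0.005, 0.004, 0], [0.005, 0.004, 0], [0.005, 0.004, 0]], yaw=[0, 0, 0, 0])

```text
time: 3.45
tool_pos: [0.4992, 0.0573, 0.3096]
tcp_rot: [2.964, 1.033, -0.01]
wrist_force: [-12.0, -10.2, 10.5]
width: 0.002
grip_force: 7.7
```

Call:
drive_tool(claw=[0, 0, 0, 0, 0, 0, 0, 0], slide=[[-0.03, -0.024, 0], [-0.06, -0.048, 0], [-0.06, -0.048, 0.06], [-0.06, -0.048, 0.12], [-0.06, -0.048, 0.19], [-0.06, -0.048, 0.19], [-0.06, -0.048, 0.19], [-0.06, -0.048, 0.19]], yaw=[0, 0, 0, 0, 0, 0.04, 0.08, 0.12])

```text
time: 4.12
tool_pos: [0.4713, 0.035, 0.4061]
tcp_rot: [2.715, 1.575, 0.009]
wrist_force: [0.1, 0.2, -0.4]
width: -0.0
grip_force: 0.0
```

```bash
python3 - <<'E'
from h import *
s=bot.read_state();print(s['wrist_force'],s['tool_pos'],s['tcp_rot'],s['torque'])
E
```

```text
[ 0.11191532  0.2130167  -0.41948101] [0.47126911 0.03504531 0.40606786] [2.71538398 1.57472479 0.00897048] [0.01359446 0.04321264 0.01687981]
```

Call:
drive_tool(claw=[85, 85, 85, 85, 85, 85, 85, 85], slide=[[0.232, -0.475, 0], [0.232, -0.475, 0], [0.232, -0.475, 0], [0.232, -0.475, 0], [0.232, -0.475, 0], [0.232, -0.475, 0], [0.232, -0.475, 0], [0.232, -0.475, 0]], yaw=[0, 0, 0, 0, 0, 0, 0, 0])

```text
time: 4.78
tool_pos: [0.5882, -0.2059, 0.4042]
tcp_rot: [2.723, 1.561, 0.003]
wrist_force: [0.5, 0.3, -0.4]
width: 0.999
grip_force: 0.0
```

```bash
python3 - <<'E'
from h import *
c=load('scene');P=cloud(c)
for k,u,v in[('green',207,373),('orange',260,408)]: print(k,P[int(v/1.5625),int(u/1.5625)].round(3))
w=shot('wrist');s=bot.read_state();print(s['tool_pos'],s['tcp_rot'],w['eye'],s['time'])
im=cv2.resize(w['color'][:,:,::-1],(800,600),interpolation=2);cv2.imwrite('pics/f.png',im)
X=cloud(w).reshape(-1,3)
for z0,z1 in((.116,.124),(.083,.09),(.077,.0825)):
    q=X[(np.hypot(X[:,0]-.5865,X[:,1]+.203)<.045)&(X[:,2]>z0)&(X[:,2]<z1)]
    if len(q)>5: print(z0,len(q),q.mean(0).round(4),cv2.minEnclosingCircle(q[:,:2].astype(np.float32)*1000))
w=shot('side');S=cloud(w).reshape(-1,3)
print(proj(load('wrist'),[[.5865,-.203,.12]])*1.5625)
cv2.imwrite('pics/g.png',cv2.resize(w['color'][135:285,190:390,::-1],(800,600),interpolation=cv2.INTER_CUBIC))
E
```

```text
green [ 0.614 -0.285  0.109]
orange [ 0.674 -0.216  0.11 ]
[ 0.58737253 -0.20405705  0.40381088] [2.72379801e+00 1.56349050e+00 2.48650144e-03] [ 0.63056436 -0.13600661  0.37489288] 4.8333
0.116 427 [ 0.5877 -0.2041  0.1212] ((587.414794921875, -204.61422729492188), 9.873170852661133)
0.083 489 [ 0.5907 -0.1994  0.0871] ((590.9976806640625, -203.60098266601562), 35.788414001464844)
0.077 2488 [ 0.5883 -0.2025  0.0813] ((587.5090942382812, -204.37120056152344), 41.770652770996094)
[[393.94542285 288.07438909]]
```

View pics/f.png

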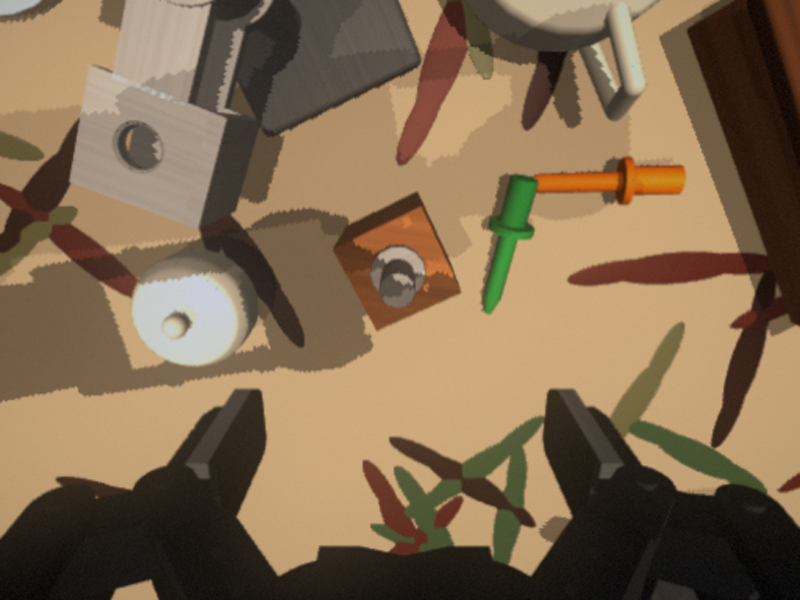

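View pics/g.png

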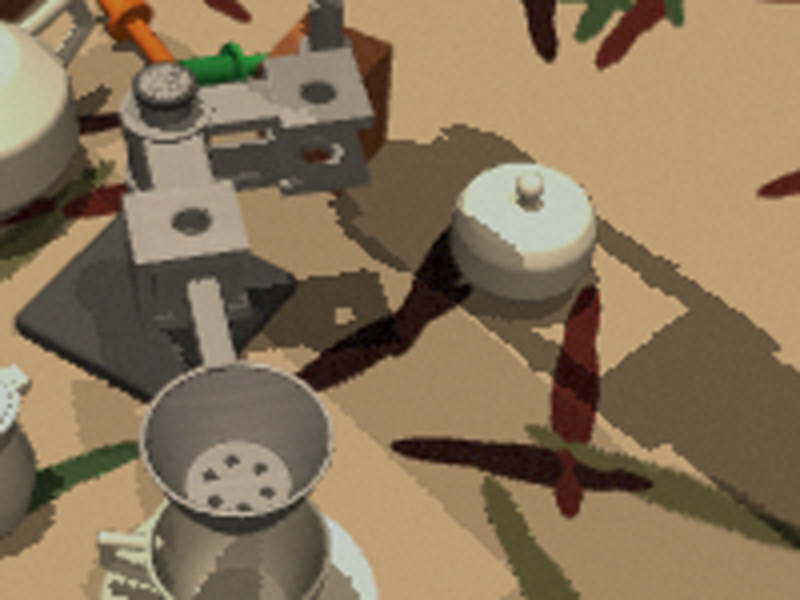

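The steel pin is upright in its rest at wrist (398,275), top centre (.587,-.204), right under the tool. The arm in the side crop is at the left fork. The green and orange look-alikes, which stood on their tips, have toppled by themselves and lie clear. I descend.

Call:
drive_tool(claw=[85, 85, 85, 70, 70, 70, 70, 70], slide=[[0.001, -0.002, 0], [0.001, -0.002, 0], [0.001, -0.002, -0.06], [0.001, -0.002, -0.12], [0.001, -0.002, -0.18], [0.001, -0.002, -0.24], [0.001, -0.002, -0.28], [0.001, -0.002, -0.28]], yaw=[-0.04, -0.08, -0.12, -0.12, -0.12, -0.12, -0.12, -0.12])

```text
time: 5.55
tool_pos: [0.5842, -0.2008, 0.2577]
tcp_rot: [-2.961, -1.03, 0.011]
wrist_force: [-1.4, 0.2, -0.7]
width: 0.818
grip_force: 0.0
```

Call:
drive_tool(claw=[10, 10, 10, 10, 10, 10, 10, 10], slide=[[0, 0, 0], [0, 0, 0], [0, 0, 0], [0, 0, 0], [0, 0, 0], [0, 0, 0], [0, 0, 0], [0, 0, 0]], yaw=[0, 0, 0, 0, 0, 0, 0, 0], newtons=50)

```text
time: 6.22
tool_pos: [0.5881, -0.2042, 0.2654]
tcp_rot: [2.967, 1.028, 0.005]
wrist_force: [-0.3, 1.4, 7.1]
width: 0.217
grip_force: 49.1
```

Call:
drive_tool(claw=[10, 10, 10, 10, 10, 10, 10, 10], slide=[[0, 0, 0.02], [0, 0, 0.07], [0, 0, 0.14], [0, 0, 0.21], [0, 0, 0.28], [0, 0, 0.35], [0, 0, 0.4], [0, 0, 0.4]], yaw=[0, 0, 0, 0, 0, 0, 0, 0])

```text
time: 6.88
tool_pos: [0.588, -0.2046, 0.4715]
tcp_rot: [2.96, 1.025, 0.015]
wrist_force: [0.9, 0.6, -0.4]
width: 0.217
grip_force: 49.8
```

Call:
drive_tool(claw=[10, 10, 10, 10, 10, 10, 10, 10], slide=[[-0.012, 0.07, 0], [-0.024, 0.14, 0], [-0.036, 0.2, 0], [-0.05, 0.27, 0], [-0.06, 0.34, 0], [-0.07, 0.4, 0], [-0.083, 0.464, 0], [-0.083, 0.464, 0]], yaw=[0, 0, 0, 0, 0, 0, 0, 0])

```text
time: 7.55
tool_pos: [0.5438, 0.0324, 0.4616]
tcp_rot: [-2.963, -1.033, 0.002]
wrist_force: [0.4, 0.6, -1.7]
width: 0.214
grip_force: 49.8
```

Call:
drive_tool(claw=[10, 10, 10], slide=[[0, 0, 0], [0, 0, 0], [0, 0, 0]], yaw=[0, 0, 0])

```text
time: 7.8
tool_pos: [0.5455, 0.0271, 0.4622]
tcp_rot: [2.969, 1.027, -0.001]
wrist_force: [1.1, -0.0, -1.4]
width: 0.216
grip_force: 49.8
```

```bash
python3 - <<'E'
from h import *
a=shot('side');b=shot('wrist');s=bot.read_state();print(s['tool_pos'],s['tcp_rot'],s['wrist_force'])
A=cv2.resize(a['color'][80:280,150:350,::-1],(600,600),interpolation=cv2.INTER_CUBIC)
cv2.imwrite('pics/h.png',A)
t=s['tool_pos']; print('expected tip px in crop', (proj(a,[[t[0],t[1],t[2]-.255],[.5463,.0282,.165]])-[150,80])*3)
E
```

```text
[0.54566447 0.02690077 0.46236918] [ 2.96918287e+00  1.02610262e+00 -8.59973010e-04] [ 0.48417247 -0.37617552 -1.77436124]
expected tip px in crop [[262.26226209 280.95318818]
 [262.47597969 329.4917866 ]]
```

View pics/h.png

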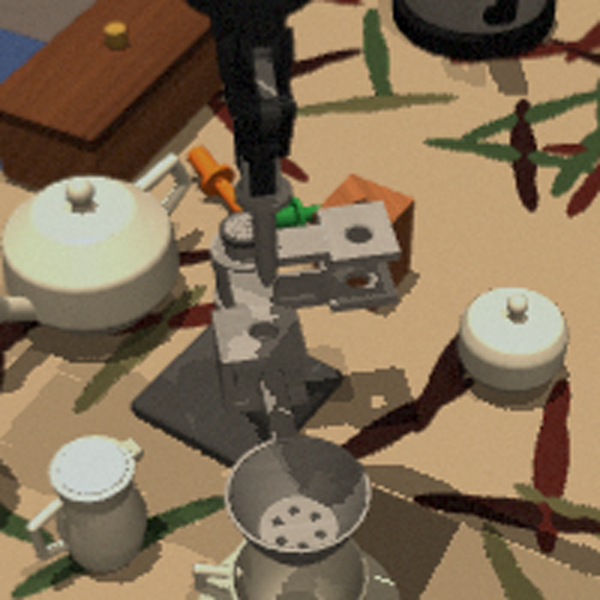

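The pin hangs upright with its tip at (265,283), in line with the hole at (264,331). I lower it to 8 mm above the ear and check from both sides.

Call:
drive_tool(claw=[10, 10, 10, 10, 10], slide=[[0, 0, -0.03], [0, 0, -0.068], [0, 0, -0.068], [0, 0, -0.068], [0, 0, -0.068]], yaw=[0, 0, 0, 0, 0])

```text
time: 8.32
tool_pos: [0.5458, 0.0274, 0.4292]
tcp_rot: [2.969, 1.027, 0.0]
wrist_force: [0.1, -0.3, -1.2]
width: 0.214
grip_force: 49.8
```

```bash
python3 - <<'E'
from h import *
s=bot.read_state();print(s['tool_pos'],s['wrist_force']);t=s['tool_pos'];ims=[]
for n in('side','scene'):
    c=shot(n); p=proj(c,[[t[0],t[1],t[2]-.255],[.5463,.0282,.165]]);o=(p[1]-[32,40]).astype(int);print(n,(p-o)*6.2,o)
    ims.append(cv2.resize(c['color'][o[1]:o[1]+80,o[0]:o[0]+64,::-1],(397,496),interpolation=cv2.INTER_CUBIC))
cv2.imwrite('pics/i.png',np.hstack(ims))
E
```

```text
[0.54579358 0.02742286 0.42923272] [ 0.09246488 -0.26650313 -1.16335828]
side [[203.16760151 231.2776447 ]
 [201.45035803 253.14969231]] [205 149]
scene [[200.82781089 228.47360364]
 [201.76865079 249.44352087]] [255 141]
```

View pics/i.png

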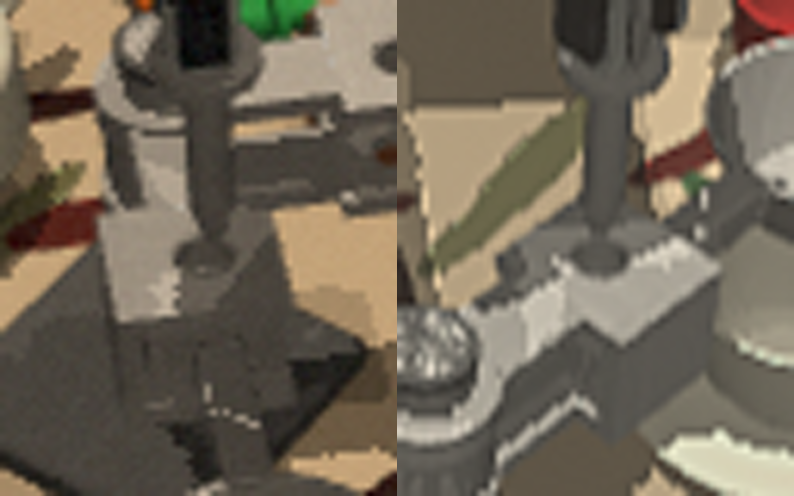

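In the side view the tip (213,235) is about 1.5 mm right of the hole centre (206,258). In the scene view it is centred at column 605. I shift +1.5 mm in x and enter slowly.

Call:
drive_tool(claw=[10, 10, 10, 10, 10, 10, 10, 10], slide=[[0.003, 0, 0], [0.003, 0, -0.01], [0.003, 0, -0.02], [0.003, 0, -0.03], [0.003, 0, -0.04], [0.003, 0, -0.05], [0.003, 0, -0.05], [0.003, 0, -0.05]], yaw=[0, 0, 0, 0, 0, 0, 0, 0])

```text
time: 9.08
tool_pos: [0.5468, 0.028, 0.403]
tcp_rot: [-2.968, -1.029, 0.002]
wrist_force: [0.9, -0.4, -2.1]
width: 0.217
grip_force: 49.8
```

Call:
drive_tool(claw=[10, 10, 10, 10, 10, 10, 10, 10], slide=[[0, 0, -0.008], [0, 0, -0.016], [0, 0, -0.024], [0, 0, -0.032], [0, 0, -0.04], [0, 0, -0.048], [0, 0, -0.048], [0, 0, -0.048]], yaw=[0, 0, 0, 0, 0, 0, 0, 0])

```text
time: 9.75
tool_pos: [0.5469, 0.028, 0.3792]
tcp_rot: [-2.968, -1.028, 0.001]
wrist_force: [0.0, -0.1, -1.9]
width: 0.216
grip_force: 49.8
```

Call:
drive_tool(claw=[10, 10, 10, 10, 10, 10, 10, 10], slide=[[0, 0, -0.008], [0, 0, -0.016], [0, 0, -0.024], [0, 0, -0.032], [0, 0, -0.04], [0, 0, -0.046], [0, 0, -0.046], [0, 0, -0.046]], yaw=[0, 0, 0, 0, 0, 0, 0, 0])

```text
time: 10.42
tool_pos: [0.5469, 0.028, 0.3564]
tcp_rot: [-2.968, -1.029, 0.001]
wrist_force: [-0.1, 0.3, -1.5]
width: 0.218
grip_force: 49.8
```

Call:
drive_tool(claw=[10, 10, 10, 10, 10, 10], slide=[[0, 0, -0.004], [0, 0, -0.008], [0, 0, -0.01], [0, 0, -0.012], [0, 0, -0.012], [0, 0, -0.012]], yaw=[0, 0, 0, 0, 0, 0])

```text
time: 10.92
tool_pos: [0.547, 0.028, 0.3507]
tcp_rot: [-2.968, -1.029, 0.0]
wrist_force: [-0.2, 0.5, -1.6]
width: 0.214
grip_force: 50.1
```

Call:
drive_tool(claw=[10, 10, 10, 10, 10], slide=[[0, 0, -0.002], [0, 0, -0.004], [0, 0, -0.006], [0, 0, -0.006], [0, 0, -0.006]], yaw=[0, 0, 0, 0, 0])

```text
time: 11.33
tool_pos: [0.547, 0.028, 0.3504]
tcp_rot: [2.968, 1.029, 0.001]
wrist_force: [-5.3, -0.4, 11.4]
width: 0.219
grip_force: 51.3
```

The collar seats at the expected height (.3504) with 11 N. I release and lift.

Call:
drive_tool(claw=[45, 45, 45, 45, 45, 45], slide=[[0, 0, 0.005], [0, 0, 0.005], [0, 0, 0.005], [0, 0, 0.005], [0, 0, 0.005], [0, 0, 0.005]], yaw=[0, 0, 0, 0, 0, 0])

```text
time: 11.83
tool_pos: [0.547, 0.028, 0.3498]
tcp_rot: [-2.968, -1.028, 0.001]
wrist_force: [0.2, 0.2, -0.6]
width: 0.525
grip_force: 0.0
```

Call:
drive_tool(claw=[45, 45, 45, 45, 45, 45, 45, 45], slide=[[0, 0, 0.03], [0, 0, 0.07], [0, 0, 0.12], [0, 0, 0.18], [-0.1, 0, 0.24], [-0.18, 0, 0.24], [-0.2, 0, 0.24], [-0.2, 0, 0.24]], yaw=[0, 0, 0, 0, 0, 0, 0, 0])

```text
time: 12.5
tool_pos: [0.4438, 0.0281, 0.4714]
tcp_rot: [2.968, 1.029, 0.001]
wrist_force: [-0.2, -0.8, -1.2]
width: 0.527
grip_force: 0.0
```

```bash
python3 - <<'E'
from h import *
ims=[]
for n in('side','scene'):
    c=shot(n); p=proj(c,[[.5463,.0282,.165]]);o=(p[0]-[40,50]).astype(int)
    ims.append(cv2.resize(c['color'][o[1]:o[1]+100,o[0]:o[0]+80,::-1],(400,500),interpolation=cv2.INTER_CUBIC))
    X=cloud(c).reshape(-1,3);m=np.hypot(X[:,0]-.5463,X[:,1]-.0282)<.02
    q=X[m&(X[:,2]>.198)&(X[:,2]<.21)];print(n,len(q),q.max(0),q.mean(0) if len(q) else 0,cv2.minEnclosingCircle(q[:,:2].astype(np.float32)*1000))
    for z in((.155,.168),(.168,.175)): print(z,np.median(X[m&(X[:,2]>z[0])&(X[:,2]<z[1])],0))
cv2.imwrite('pics/j.png',np.hstack(ims));s=bot.read_state();print(s['tool_pos'],s['wrist_force'])
E
```

```text
side 87 [0.5542181  0.03867524 0.20796487] [0.54354407 0.03042185 0.20408853] ((545.3431396484375, 29.480552673339844), 11.563740730285645)
(0.155, 0.168) [0.54341245 0.03985787 0.1655744 ]
(0.168, 0.175) [0.5391174  0.0355153  0.17137175]
scene 79 [0.55727628 0.03645138 0.2063842 ] [0.54944945 0.0269209  0.20295629] ((547.5830078125, 26.873945236206055), 10.323780059814453)
(0.155, 0.168) [0.55655378 0.02615506 0.16424727]
(0.168, 0.175) [0.55404358 0.02493731 0.16993671]
[0.44650529 0.02801606 0.47058184] [-0.62256011  0.55008293  0.39235307]
```

View pics/j.png

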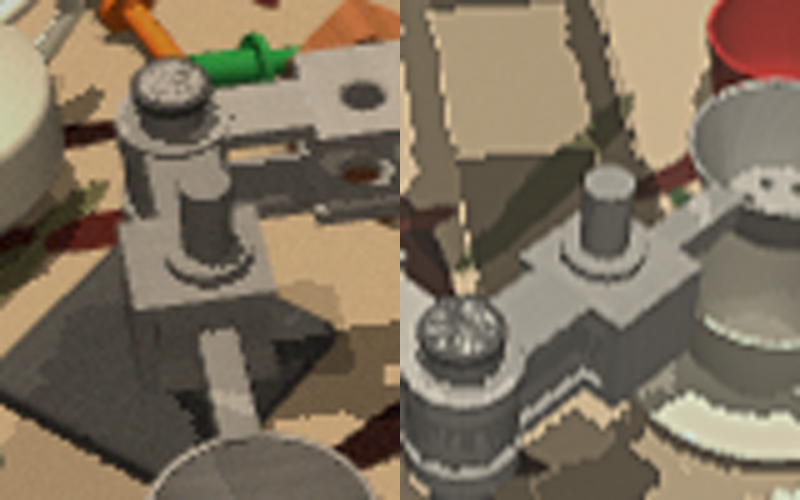

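The pin stands upright in the left fork, with its collar flat on the upper ear at (208,260) and (603,255), its top at about .205 m and the gripper clear. I hand in.

```bash
python3 -c "
from workcell import bot
print(bot.finish_job())"
```

```text
the job is handed in; nothing more can be done
None
```

The strainer arm stands against the stop over the cup, and the steel pin is seated through the left fork and released; I handed the job in at about 12.6 s, and the call returned no verdict.

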